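# Put the specimen turntable drive into third gear

## Robot

A 6-joint arm with a two-finger parallel gripper is mounted at the origin on the work surface; the furniture and walls round the work are solid. World frame = base frame: x ahead of the robot, y to its left, z up, the work surface at z = 0. Lengths are in m, angles in degrees, forces in N, time in s.
With the tool pointing down it reaches from about 0.375 to 0.9 m from the base axis. Payload 3.1 kg.
Tool frame: the origin (TCP) lies at the very end of the fingers, on their centre line; the grasp point (between the pads) lies 19 mm behind it; z points along the fingers, y is the line along which they close (so a half turn about z gives the same grasp; the last joint's range is limited). The gripper opens to 87 mm and grips with 3 to 60 N. Pads are 19 mm wide; open, the fingers measure 117 mm over their backs; the gripper's body (75 mm by 190 mm) begins 51 mm behind the grasp point.
Start: joints at [56.408, 30.224, 82.088, -0, 67.689, -10.227], TCP at [0.248, 0.574, 0.223] pointing down, gripper open.
Joint ranges: [-176.69, 176.69], [-43.24, 126.21], [12.49, 139.97], [-82, 262], [0, 151.66], [-163.58, 163.58]. Speed limits (degrees/s): [159.86, 159.86, 180, 180, 180, 180].

## Interface

Orientations are given as a 3x3 rotation matrix whose columns are the frame's x, y, z axes.
In Python, from rig import bot, imaging gives the robot as it stands.
- The arm moves only by the tool drive_tool, never from a script. Its argument "deltas" is text: rows parted by semicolons, each of 5 numbers parted by spaces: the finger opening in mm, from 0 to 87, then the shift along the world's x, y, z in mm, then the turn about the world's z in rad. In form: jaw dx dy dz twist; .... A call has 1 to 12 rows; each row is the pose to reach, as a shift and turn from the pose commanded when the call began; what a row does not reach only later rows make up. A row lasts 1/10 s, in which the tool goes at most 50 mm and 8.59 degrees, less where a joint would pass 70% of its speed; a pose out of reach is approached as far as the arm can. A call with a gripper value outside its range is refused whole. The fingers move at their own pace and stop on an object; the grip force is fixed at half the most. Time passes only in rows, so rows that repeat a pose let the fingers close. It gives the time, the measured TCP pose, the force, the opening and the grip force at its end, in the units of the state.
- bot.read_state(): the state, without advancing time (a new reading comes with each control period).
- imaging.capture(name): name is "scene" or "top"; returns the picture (480x640x3 uint8, red, green, blue); there is no depth.
- imaging.camera_model(name): a dict with "fx", "fy", "cx", "cy" (pixels), "T" (4x4, takes a point from camera to world coordinates). Camera axes: x right, y down, z forward; pixel columns grow to the right and rows downward; lengths in m; the calibration is good to about 2 mm. A picture is of the moment at which its call begins. camera_model takes no time and is no camera call.
- bot.hand_in(): hands the job in; it is judged then, once.
The state is a dict: "time_s": time; "joint_positions": joint angles; "qvel": joint speeds; "tau": joint torques, N m; "position": TCP position; "tcp_rot": TCP orientation; "force": force on the tool from outside, world axes, zero at the start; "moment": the same for the moment, N m; "opening": opening from 0.0 (shut) to 1.0 (fully open); "grasp_force": force on a finger pad.
Only numpy, scipy, OpenCV 4.12 (cv2) and the standard library are available. Lean on these libraries where they do the work, as an engineer would, in place of code of your own. Each camera call takes 0.05 s, during which the arm holds its last target. There are 200 camera calls.

## Task

Put the specimen turntable's drive into third gear: with the fingertips, gently push its black-knobbed lever along the left channel of the H-shaped gate to the cross channel (unless it stands there already), across to the right, then forward until it is fully home in the third slot, marked with three yellow dots. Only push it, never with the knob between the fingers, and do not run it into the fourth slot (four dots) on the way. Leave the coral on the turntable and the other things around where they are, and finish with the hand clear.

Things in the scene. Friction and masses are not known exactly. Their poses are not given: they have to be found in the camera images.
- drive: Grey turntable drive fixed to the desk, housing 150 (x) x 130 (y) mm, 80 mm high with its gate plate. Origin on the desk under the middle of the gate. x is forward (away from the side with vent and green lamp), y left, z up. Beside it, at y = -118 mm, is a low round turntable, 84 mm across, top 40 mm high, carrying the coral.
- gate (a point): Middle of the H-shaped gate, top of the aluminium plate (drive axes). Slots are 14 mm wide, the stem 10 mm: left channel at y = +16 mm, right channel at y = -16 mm, both along x, joined only by the cross channel at x = 0; inner corners rounded 5 mm. Dots: one at left forward, two at left rear, three (yellow) at right forward = third slot, four at right rear.
- knob (a point): Centre of the black ball knob, 30 mm across, on a 10 mm stem (18 mm collar under the ball). The lever tilts about (0, 0, 10 mm) in the drive's frame; knob 150 mm from there. With f = lever_forward, a = lever_across the knob lies, in that frame, at x = 150 sin f cos a, y = -150 sin a, z = 10 + 150 cos f cos a mm.
- lever_forward (a joint): Forward tilt of the lever, rad: +0.225 forward stop (slots one and three), 0 cross channel, -0.225 rear stop (slots two and four). Starts anywhere between the stops. About 1.5 N at the knob moves it; it stays where it is left. It can cross only within about 0.028 of 0.
- lever_across (a joint): Sideways tilt of the lever, rad: -0.225 is the left channel (where it starts), +0.225 the right channel, with about 0.028 of play toward the middle in each. About 1.5 N at the knob moves it; it stays where it is left.
- third_home (a point): Where the knob's centre is when the lever is fully home in the third slot (fixed to the drive). Beware of the desk's monitor when reaching here: its left edge is upright near world x = 0.20, y = 0.21 m, from 0.11 to 0.56 m high, and it runs to the right from there; a hand that leans to the left (wrist left of the fingertips, 35 to 45 degrees) keeps a thick forearm clear of it.
- coral: Brittle branching coral, 47 x 62 x 36 mm high, loose on the turntable; origin at the middle of its underside. To be left alone.
- vial_6: Sample vial with black cap, 23 mm across, 62 mm high, standing behind the turntable; origin under its middle. To be left alone.
- stage_weight: Small metal weight with a knob, 32 mm across, 38 mm high, standing in front of the turntable; origin under its middle. To be left alone.
- torch: Black pocket torch, 93 mm long, 26 mm thick, lying behind the drive; origin under its middle. To be left alone.
- focus_target: Flat calibration target, 32 x 52 x 8 mm, lying near the turntable; origin under its middle. To be left alone.

How it is judged (in metres and radians):
On the way, in this order (a step that is already met when the one before it is completed fails the run):
1. the lever has been pushed across into the right channel (value of joint lever_across above 0.16 rad and value of joint lever_forward between -0.11 and 0.11 rad), for 0.05 s.
2. the lever has been pushed forward, fully home in the third slot (value of joint lever_forward above 0.19 rad and value of joint lever_across above 0.16 rad), for 0.1 s.
At the end, for the whole second after the job is handed in: The lever stands still in the third slot: forward tilt above 0.19 rad (the stop is at 0.225), sideways tilt above 0.16 rad, knob within 12 mm of its home point; the coral is within 10 mm of where it started (all of step 2 and distance between knob and third_home below 0.012 m and velocity of joint lever_forward between -0.05 and 0.05 rad/s and velocity of joint lever_across between -0.05 and 0.05 rad/s and distance of coral from where it was at the start of the episode below 0.01 m); the robot touches nothing.
It fails at once if the knob is between the fingers (horizontal distance between the grasp point and knob below 0.012 m and z of the grasp point in the frame of knob below 0.03 m).
It fails at once if the lever is run into the fourth slot (value of joint lever_across above 0.11 rad and value of joint lever_forward below -0.11 rad).
It fails at once if the drive or lever is pushed with more than 40 N (contact force between the fingers and drive above 40 N).
It fails at once if the coral is moved (distance of coral from where it was at the start of the episode above 0.01 m).
It fails at once if a bystander is moved or lifted (distance of any of vial_6, stage_weight, torch, focus_target from where it was at the start of the episode above 0.015 m).
It also fails if it takes over 48 s, if anything falls off the work surface, if the arm or the gripper's body presses on something with over 40 N, if the wrist force passes 120 N, or if a joint passes its speed limit or range.

## Working session

There is one attempt and no reset: what is moved stays moved. The work goes in short steps, Python scripts to look and compute and a tool call to move; the robot and the scene stay as the last step left them, time stands still between calls to the robot, and variables do not carry over. Pictures are saved under pics/ and viewed, at most 10 in all, crops included, and the job is handed in when it is done.

Besides the shell and the picture viewer there is one more tool, called after "Call:" as name(argument=value, ...), one argument or row to a line, values as JSON. drive_tool: Moves the arm, as the interface text tells. Its arguments: {"type":"object","properties":{"deltas":{"type":"string"}},"required":["deltas"]}

```bash
mkdir -p pics; python3 - <<'E'
from rig import bot, imaging
import cv2, numpy as np
np.set_printoptions(precision=4,suppress=True)
for n in("scene","top"):
    im=imaging.capture(n); cv2.imwrite(f"pics/{n}0.png",im[:,:,::-1])
    m=imaging.camera_model(n); print(n,m["fx"],m["fy"],m["cx"],m["cy"]);print(np.array(m["T"]))
print(bot.read_state())
E
```

```text
scene 555.9373179902237 555.9373179902237 323.97280965871715 237.9627636141625
[[ 0.9958  0.0646 -0.0649  0.4697]
 [ 0.0914 -0.654   0.751  -0.3183]
 [ 0.0061 -0.7537 -0.6571  0.6557]
 [ 0.      0.      0.      1.    ]]
top 552.8068207835206 552.8068207835206 312.9837680789547 242.94113754373217
[[-0.042  -0.9726  0.2287  0.2263]
 [-0.9991  0.0401 -0.0127  0.3373]
 [ 0.0031 -0.229  -0.9734  0.9648]
 [ 0.      0.      0.      1.    ]]
{'time_s': 0.1, 'joint_positions': array([ 56.4089,  30.2737,  82.1499,   0.001 ,  67.6883, -10.2264]), 'qvel': array([ 0.0736, -0.0602, -0.1528,  0.0356, -0.0249,  0.0748]), 'tau': array([ -0.0003, -44.0986, -17.7151,   0.0635,   0.0533,  -0.    ]), 'position': array([0.2475, 0.5732, 0.2217]), 'tcp_rot': array([[-0.918 ,  0.3966, -0.0011],
       [ 0.3966,  0.918 , -0.0016],
       [ 0.0004, -0.0019, -1.    ]]), 'force': array([-0.6525, -0.4888,  0.2886]), 'moment': array([-0.002 ,  0.0014, -0.0114]), 'grasp_force': 0.0, 'opening': 1.0028373446989962}
```

View pics/scene0.png

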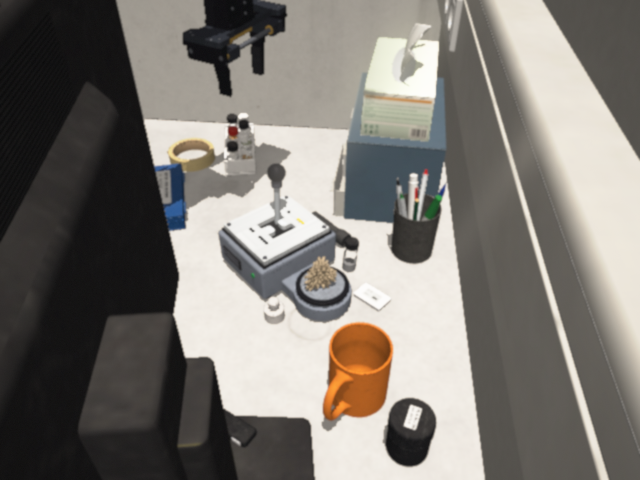

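View pics/top0.png

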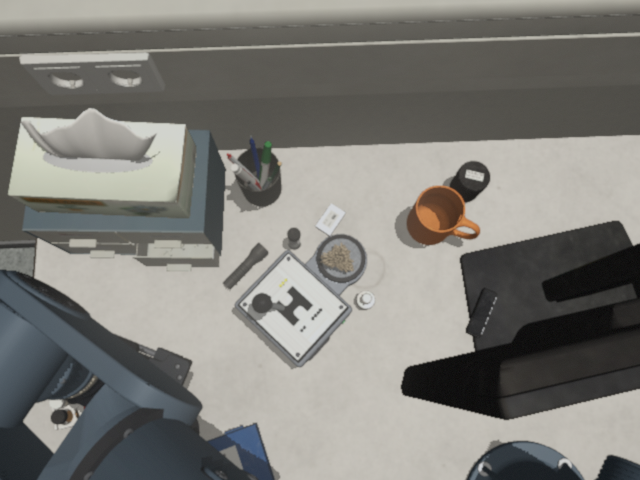

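```bash
cat > h.py <<'E'
import numpy as np, cv2
from rig import bot, imaging
np.set_printoptions(precision=4,suppress=True)
M={n:imaging.camera_model(n) for n in("scene","top")}
def ray(n,uv):
    m=M[n];T=np.array(m["T"]);d=T[:3,:3]@[(uv[0]-m["cx"])/m["fx"],(uv[1]-m["cy"])/m["fy"],1]
    return T[:3,3],d/np.linalg.norm(d)
def plane(n,uv,z):
    o,d=ray(n,uv);return o+d*(z-o[2])/d[2]
def tri(a,b):
    A=0;B=0
    for n,uv in(("scene",a),("top",b)):
        o,d=ray(n,uv);P=np.eye(3)-np.outer(d,d);A=A+P;B=B+P@o
    return np.linalg.solve(A,B)
def proj(n,p):
    m=M[n];T=np.array(m["T"]);c=T[:3,:3].T@(np.array(p)-T[:3,3]);return np.array([m["fx"]*c[0]/c[2]+m["cx"],m["fy"]*c[1]/c[2]+m["cy"]])
E
python3 - <<'E'
from h import *
s=cv2.imread("pics/scene0.png");t=cv2.imread("pics/top0.png")
c=cv2.resize(t[225:375,220:400],None,fx=4,fy=4,interpolation=cv2.INTER_CUBIC);cv2.imwrite("pics/tc.png",c)
# screws: small dark blobs on the plate, knob
g=cv2.cvtColor(t,cv2.COLOR_BGR2GRAY)
mk=(g<75).astype(np.uint8);n,l,st,ce=cv2.connectedComponentsWithStats(mk)
for i in range(1,n):
    if 230<ce[i][0]<370 and 240<ce[i][1]<365: print("top",st[i],ce[i])
g=cv2.cvtColor(s,cv2.COLOR_BGR2GRAY);mk=(g<75).astype(np.uint8);n,l,st,ce=cv2.connectedComponentsWithStats(mk)
for i in range(1,n):
    if 215<ce[i][0]<370 and 155<ce[i][1]<300: print("sc",st[i],ce[i])
for uv in[(292,257),(342,305),(297,355),(247,305)]: print(plane("top",uv,.08))
print("knob",tri((277,172.5),(262,303)), "tt",plane("top",(341,258),.04))
E
```

```text
top [318 259   3   2   6] [319.  259.5]
top [319 263   3   3   6] [320.     263.8333]
top [293 290   2   1   2] [293.5 290. ]
top [296 293   1   1   1] [296. 293.]
top [253 295  18  17 194] [261.4948 303.232 ]
top [295 295   2   3   3] [295.6667 296.    ]
top [298 296   1   1   1] [298. 296.]
top [298 298   1   1   1] [298. 298.]
top [301 298   3   2   4] [302.   298.75]
top [296 300   1   2   2] [296.  300.5]
top [303 301   1   1   1] [303. 301.]
top [304 303   1   2   2] [304.  303.5]
top [305 303   5   6  13] [307.0769 305.4615]
top [293 305   1   1   1] [293. 305.]
top [295 319   2   2   3] [295.3333 319.3333]
sc [268 165  15  17 149] [274.2483 173.4094]
sc [279 170   1   1   1] [279. 170.]
sc [270 222  14  14  58] [276.6034 228.5517]
sc [223 229 108  40 233] [272.5923 249.6695]
sc [335 235  23  15 217] [347.1475 241.9263]
sc [223 246  19  25 186] [232.3548 258.086 ]
sc [296 270  53  37 428] [321.6682 294.1355]
[0.412  0.3611 0.08  ]
[0.3302 0.2837 0.08  ]
[0.2547 0.3585 0.08  ]
[0.3365 0.4357 0.08  ]
knob [0.3304 0.4058 0.1531] tt [0.4152 0.2786 0.04  ]
```

View pics/tc.png

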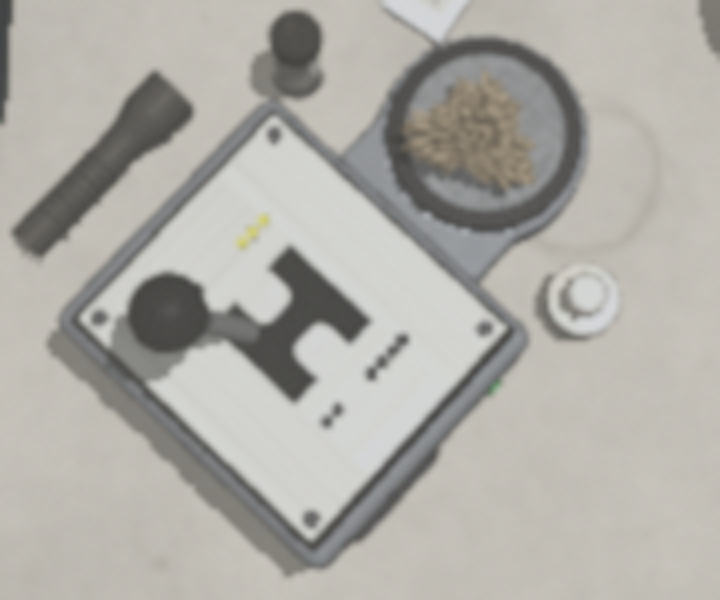

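```bash
cat >> h.py <<'E'
c=[plane("top",(220+u/4-.375,225+v/4-.375),.08) for u,v in[(274,134),(484,328),(311,519),(99,318)]]
G=np.mean(c,0); x=(c[0]-c[1])+(c[3]-c[2]); yaw=np.arctan2(x[1],x[0]); 
R=np.array([[np.cos(yaw),-np.sin(yaw)],[np.sin(yaw),np.cos(yaw)]])
def kn(f,a): 
    l=np.array([.15*np.sin(f)*np.cos(a),-.15*np.sin(a)]);return np.r_[G[:2]+R@l,.01+.15*np.cos(f)*np.cos(a)]
def est(uv):  # top view pixel of the knob -> f,a
    from scipy.optimize import least_squares
    return least_squares(lambda q:proj("top",kn(*q))-uv,[0,0]).x
E
python3 - <<'E'
from h import *
print(G,np.degrees(yaw),R,np.linalg.norm(c[0]-c[1]),np.linalg.norm(c[3]-c[0]))
f,a=est((220+168/4-.4,225+312/4-.4));print(f,a,kn(f,a),proj("scene",kn(f,a)))
K=tri((276.5,173),(261.6,302.6));print(K,R.T@(K[:2]-G[:2]))
for q in[(f,-.225),(0,-.225),(0,.225),(.225,.225)]:print(q,kn(*q))
print("scr",plane("top",(291.8,248.6),.062))
E
```

```text
[0.3329 0.3628 0.08  ] 44.70874543472194 [[ 0.7107 -0.7035]
 [ 0.7035  0.7107]] 0.11608397989508827 0.1023040828758599
0.1946036758245106 -0.22046144443265142 [0.33   0.406  0.1536] [276.098  172.3026]
[0.3303 0.4062 0.1521] [0.0287 0.0327]
(np.float64(0.1946036758245106), -0.225) [0.3295 0.4065 0.1535]
(0, -0.225) [0.3094 0.3866 0.1562]
(0, 0.225) [0.3565 0.339  0.1562]
(0.225, 0.225) [0.3796 0.362  0.1525]
scr [0.4301 0.3614 0.062 ]
```

```bash
python3 - <<'E'
from h import *
for z in(0,.1,.2):print("cab",z,plane("top",(220,265),z),plane("top",(135,262),z))
print(plane("scene",(347,214),0),"pencup",plane("top",(260,200),.0),"box top",tri((350,78),(28,228)))
print("monitor edge",plane("top",(403,380),.11),plane("top",(403,380),.56),plane("top",(500,418),.56))
E
```

```text
cab 0 [0.4195 0.4914 0.    ] [0.4312 0.6422 0.    ]
cab 0.1 [0.3995 0.4755 0.1   ] [0.41   0.6106 0.1   ]
cab 0.2 [0.3795 0.4595 0.2   ] [0.3887 0.579  0.2   ]
[0.442  0.5039 0.    ] pencup [0.5374 0.4181 0.    ] box top [0.4406 0.7453 0.1659]
monitor edge [0.2103 0.2    0.11  ] [0.2187 0.2723 0.56  ] [0.19   0.2064 0.56  ]
```

Call:
drive_tool(
  deltas="87 0 0 0 0.14;87 0 0 0 0.28;87 0 0 0 0.42;87 0 0 0 0.56;87 0 0 0 0.7;87 0 0 0 0.84;87 0 0 0 0.98;87 0 0 0 1.1;87 0 0 0 1.188;87 0 0 0 1.188",
)

```text
time_s: 1.1
position: [0.2476, 0.5734, 0.222]
tcp_rot: [[-0.711, -0.703, -0.001], [-0.703, 0.711, -0.001], [0.001, -0.0, -1.0]]
force: [0.3, -0.5, 0.2]
opening: 0.998
grasp_force: 0.0
```

Call:
drive_tool(
  deltas="87 12 -18 0 0;87 24 -36 0 0;87 36 -54 0 0;87 48 -72 0 0;87 60 -90 0 0;87 70 -106 0 0;87 70 -106 0 0;87 70 -106 -22 0;87 70 -106 -45 0;87 70 -106 -68 0;87 70 -106 -68 0",
)

```text
time_s: 2.2
position: [0.3157, 0.4666, 0.1516]
tcp_rot: [[-0.711, -0.703, -0.005], [-0.703, 0.711, -0.005], [0.007, 0.0, -1.0]]
force: [-0.5, -0.0, 0.1]
opening: 1.0
grasp_force: 0.0
```

```bash
python3 - <<'E'
from h import *
s=bot.read_state();print(s["position"],s["joint_positions"],s["force"])
a=imaging.capture("top");b=imaging.capture("scene")
cv2.imwrite("pics/t1.png",a[:,:,::-1])
cv2.imwrite("pics/s1.png",cv2.resize(b[80:320,180:500,::-1],None,fx=2,fy=2))
# FK: r,z at two poses -> L1, L2, h-D
A=[];B=[]
for q,p in(((30.2737,82.1499),(.2475,.5732,.2217)),(s["joint_positions"][1:3],s["position"])):
    q2,q23=np.radians([q[0],q[0]+q[1]])
    A+=[[np.sin(q2),np.sin(q23),0,1],[np.cos(q2),np.cos(q23),1,0]];B+=[np.hypot(p[0],p[1]),p[2]]
print(np.linalg.lstsq(np.array(A),np.array(B),rcond=None))
E
```

```text
[0.3157 0.4666 0.1516] [ 44.5408  30.9935  94.6914   0.0282  54.7166 -90.1192] [-0.5233 -0.0119  0.0783]
(array([-1.5394,  0.3959,  1.7022,  1.0344]), array([], dtype=float64), np.int32(4), array([2.0121, 1.9844, 0.1157, 0.0063]))
```

View pics/t1.png

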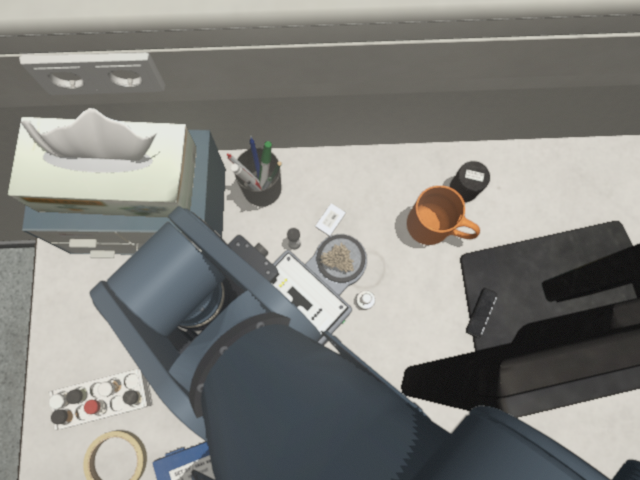

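View pics/s1.png

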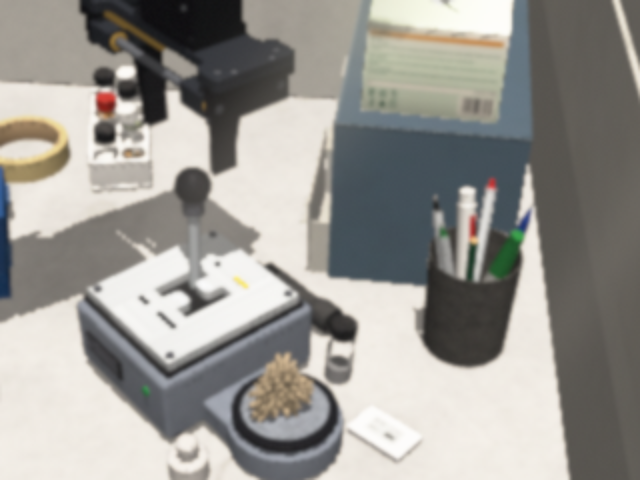

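```bash
python3 - <<'E'
from h import *
A=[];B=[]
for q,p in(((56.409,30.2737,82.1499),(.2475,.5732,.2217)),((44.5408,30.9935,94.6914),(.3157,.4666,.1516))):
    q2,q23=np.radians([q[1],q[1]+q[2]]);c,s=np.cos(np.radians(q[0])),np.sin(np.radians(q[0]))
    print("radial",p[0]*c+p[1]*s,"lateral",-p[0]*s+p[1]*c)
    A+=[[np.sin(q2),np.sin(q23),0],[np.cos(q2),np.cos(q23),1]];B+=[p[0]*c+p[1]*s,p[2]]
print(np.linalg.lstsq(np.array(A),np.array(B),rcond=None))
# where would the offset axis run? pixels of points 0.11 left/ on plane at several heights
q1=np.radians(44.54);u=np.array([np.cos(q1),np.sin(q1)]);n=np.array([-u[1],u[0]])
for lat in(0,.111):
  for r,z in((.25,.65),(.35,.6),(.45,.5),(.55,.45)):
    print(lat,r,z,proj("top",np.r_[u*r+n*lat,z]))
E
```

```text
radial 0.6144123006731266 lateral 0.11095951866133685
radial 0.5522967062562207 lateral 0.11113234568985644
(array([ 0.4531,  0.4057, -0.0075]), array([0.0003]), np.int32(3), array([1.9874, 1.4306, 0.0586]))
0 0.25 0.65 [615.6638 451.736 ]
0 0.35 0.6 [450.0613 330.5496]
0 0.45 0.5 [331.9494 258.8984]
0 0.55 0.45 [254.5063 200.4668]
0.111 0.25 0.65 [485.7667 622.3317]
0.111 0.35 0.6 [335.3638 462.6026]
0.111 0.45 0.5 [240.7668 355.3064]
0.111 0.55 0.45 [171.7664 282.8702]
```

Call:
drive_tool(
  deltas="87 -4 -4 0 0;87 -6 -6 0 0;87 -8 -8 0 0;87 -10 -10 0 0;87 -12 -12 0 0;87 -14 -14 0 0;87 -16 -16 0 0;87 -18 -18 0 0;87 -20 -20 0 0;87 -22 -22 0 0;87 -24 -24 0 0;87 -24 -24 0 0",
)

```text
time_s: 3.5
position: [0.2931, 0.443, 0.1543]
tcp_rot: [[-0.711, -0.703, -0.001], [-0.703, 0.711, -0.001], [0.002, 0.0, -1.0]]
force: [0.2, -1.1, 0.4]
opening: 1.002
grasp_force: 0.3
```

```bash
cat >> h.py <<'E'
def look(tag,view=False):
    b=imaging.capture("scene");s=bot.read_state();p=s["position"]
    print("t",s["time_s"],"tcp drive xy",R.T@(p[:2]-G[:2]),p,"F",s["force"])
    if view: cv2.imwrite(f"pics/{tag}.png",cv2.resize(b[120:300,190:390,::-1],None,fx=4,fy=4))
    # knob: dark round blob; upright lever, ray meets the sphere of radius 150 mm about the pivot
    g=cv2.cvtColor(b,cv2.COLOR_RGB2GRAY);g=cv2.GaussianBlur(g,(3,3),0)
    h=cv2.HoughCircles(g[130:230,220:360],cv2.HOUGH_GRADIENT,1,8,param1=80,param2=8,minRadius=7,maxRadius=12)
    o,d=ray("scene",(0,0));P=np.r_[G[:2],.01]
    for u,v,r in ([] if h is None else h[0][:4]):
        uv=(u+220,v+130);o,d=ray("scene",uv);k=d@(o-P);q=k*k-(o-P)@(o-P)+.15**2
        if q<0: continue
        K=o+d*(-k-np.sqrt(q)),o+d*(-k+np.sqrt(q))
        for X in K:
            if X[2]>.12:
                l=R.T@(X-P)[:2];print("circle",uv,r,"drive xy",l,"f",np.arctan2(l[0],X[2]-.01),"a",-np.arcsin(l[1]/.15))
E
python3 -c "
from h import *
look('s2',True)"
```

```text
t 3.55 tcp drive xy [0.0281 0.085 ] [0.2931 0.443  0.1542] F [ 0.4076  0.7864 -0.7152]
```

View pics/s2.png

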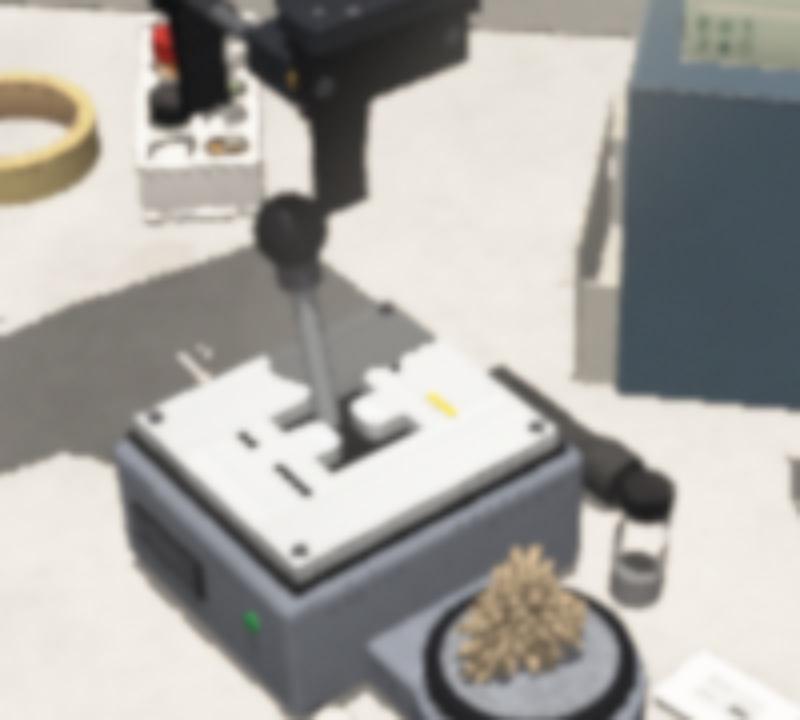

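```bash
cat >> h.py <<'E'
def fa(uv):
    from scipy.optimize import least_squares
    return least_squares(lambda q:proj("scene",kn(*q))-uv,[0,0]).x
E
python3 -c "
from h import *
print(fa((262.4,177.4)))
for q in [(0,-.225),(.03,-.225),(-.03,-.225),(0,.225),(.225,.225)]: print(q,proj('scene',kn(*q)))
print('start',fa((275.5,172.5)))"
```

```text
[ 0.0065 -0.2082]
(0, -0.225) [261.016  177.1995]
(0.03, -0.225) [263.3352 176.2213]
(-0.03, -0.225) [258.6913 178.2522]
(0, 0.225) [286.5945 197.2551]
(0.225, 0.225) [303.9037 191.0854]
start [ 0.1855 -0.219 ]
```

Call:
drive_tool(
  deltas="87 -1 -1 0 0;87 -2 -2 0 0;87 -2 -2 0 0;87 2 2 0 0;87 5 5 0 0;87 -5 15 0 0;87 -15 25 0 0;87 -23 33 0 0;87 -23 33 0 0;87 -35 21 0 0;87 -48 8 0 0;87 -48 8 0 0",
)

```text
time_s: 4.75
position: [0.2433, 0.4496, 0.1542]
tcp_rot: [[-0.71, -0.704, -0.003], [-0.704, 0.71, -0.003], [0.004, -0.0, -1.0]]
force: [-0.3, -0.6, 0.3]
opening: 1.0
grasp_force: 0.0
```

```bash
python3 -c "
from h import *
look('s3',True)"
```

```text
t 4.8 tcp drive xy [-0.0003  0.1247] [0.245  0.4512 0.1546] F [ 1.4969 -0.7489  0.1828]
circle (np.float32(260.5), np.float32(177.5)) 9.1 drive xy [-0.0011  0.0332] f -0.007694991156895182 a -0.2234577557738107
circle (np.float32(249.5), np.float32(173.5)) 9.1 drive xy [0.0024 0.0714] f 0.018124607792565684 a -0.49590715260256324
```

View pics/s3.png

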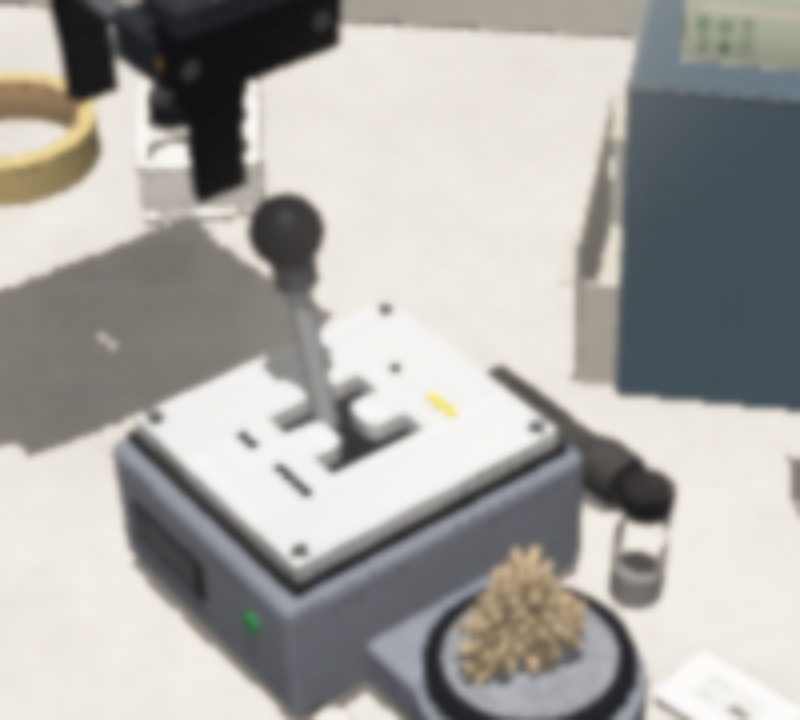

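Call:
drive_tool(
  deltas="87 5 -5 0 0;87 9 -9 0 0;87 12 -12 0 0;87 15 -15 0 0;87 18 -18 0 0;87 21 -21 0 0;87 24 -24 0 0;87 27 -27 0 0;87 30 -30 0 0;87 33 -33 0 0;87 36 -36 0 0;87 36 -36 0 0",
)

```text
time_s: 6.0
position: [0.2822, 0.4153, 0.1545]
tcp_rot: [[-0.711, -0.703, 0.0], [-0.703, 0.711, -0.0], [0.0, -0.0, -1.0]]
force: [-0.4, 1.0, 0.6]
opening: 1.003
grasp_force: 0.4
```

```bash
python3 -c "
from h import *
look('s4')"
```

```text
t 6.05 tcp drive xy [0.0008 0.0731] [0.2821 0.4153 0.1544] F [-0.49    0.1236  0.5113]
circle (np.float32(270.5), np.float32(183.5)) 10.1 drive xy [-0.0011  0.0061] f -0.007182412071548905 a -0.04035695420116584
```

Call:
drive_tool(
  deltas="87 3 -3 0 0;87 6 -6 0 0;87 9 -9 0 0;87 12 -12 0 0;87 15 -15 0 0;87 18 -18 0 0;87 21 -21 0 0;87 23 -23 0 0;87 25 -25 0 0;87 27 -27 0 0;87 27 -27 0 0",
)

```text
time_s: 7.15
position: [0.3089, 0.3884, 0.1544]
tcp_rot: [[-0.711, -0.703, -0.0], [-0.703, 0.711, -0.001], [0.001, -0.0, -1.0]]
force: [-0.5, 0.9, -0.9]
opening: 1.001
grasp_force: 0.4
```

```bash
python3 -c "
from h import *
look('s5')"
```

```text
t 7.2 tcp drive xy [0.0009 0.0351] [0.3089 0.3885 0.1545] F [-0.9117  0.3083 -1.0026]
circle (np.float32(285.5), np.float32(197.5)) 10.3 drive xy [-0.0017 -0.033 ] f -0.01160057502524817 a 0.22199355839678597
```

Call:
drive_tool(
  deltas="87 -5 5 0 0;87 -9 9 0 0;87 -15 2 0 0;87 -22 -5 0 0;87 -28 -11 0 0;87 -34 -17 0 0;87 -34 -17 0 0;87 -29 -22 0 0;87 -24 -27 0 0;87 -19 -32 0 0;87 -15 -36 0 0;87 -15 -36 0 0",
)

```text
time_s: 8.4
position: [0.2948, 0.3523, 0.1545]
tcp_rot: [[-0.712, -0.702, 0.0], [-0.702, 0.712, 0.0], [-0.0, -0.0, -1.0]]
force: [-0.4, 0.7, -0.0]
opening: 1.0
grasp_force: 0.0
```

```bash
python3 -c "
from h import *
look('s6',True)
print(bot.read_state()['joint_positions'])"
```

```text
t 8.45 tcp drive xy [-0.0347  0.0198] [0.2944 0.3525 0.1545] F [ 0.2519  1.1583 -0.0924]
circle (np.float32(285.5), np.float32(196.5)) 9.6 drive xy [-0.0005 -0.0314] f -0.003389929789178571 a 0.21107726814716954
[ 36.1403  23.9498 109.3353   0.005   46.7144 -98.4917]
```

View pics/s6.png

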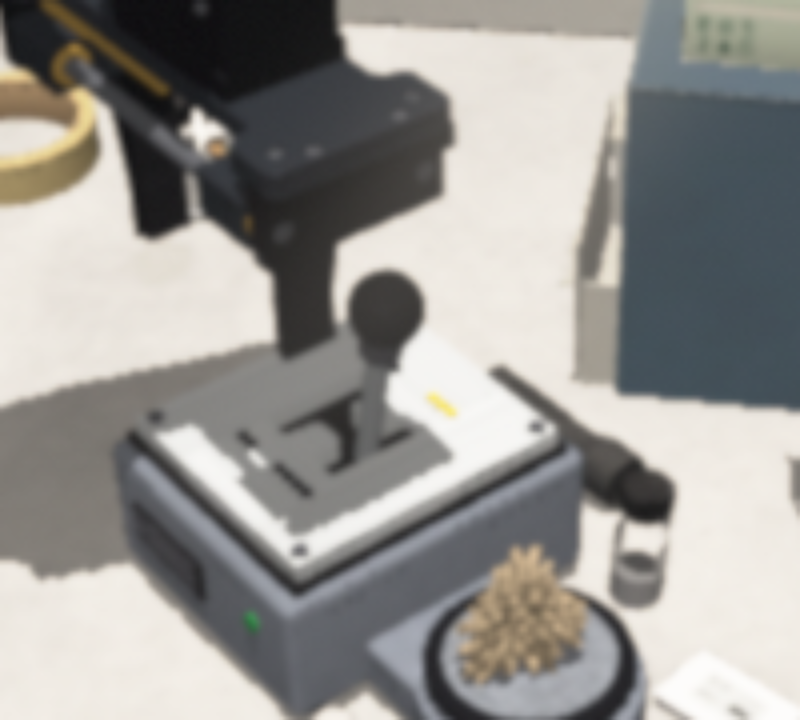

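Call:
drive_tool(
  deltas="87 3 3 0 0;87 6 6 0 0;87 9 9 0 0;87 12 12 0 0;87 15 15 0 0;87 18 18 0 0;87 21 21 0 0;87 24 24 0 0;87 26 26 0 0;87 28 28 0 0;87 29 29 0 0;87 29 29 0 0",
)

```text
time_s: 9.65
position: [0.323, 0.3819, 0.1545]
tcp_rot: [[-0.711, -0.703, 0.0], [-0.703, 0.711, 0.0], [-0.0, -0.0, -1.0]]
force: [-1.7, -0.5, -0.8]
opening: 1.001
grasp_force: 0.4
```

```bash
python3 -c "
from h import *
look('s7')"
```

```text
t 9.7 tcp drive xy [0.0064 0.0205] [0.3231 0.3819 0.1546] F [-0.9407 -0.4389 -1.0492]
circle (np.float32(302.5), np.float32(190.5)) 9.0 drive xy [ 0.0313 -0.0317] f 0.2152013547788459 a 0.21289199871224668
circle (np.float32(286.5), np.float32(219.5)) 9.1 drive xy [-0.0229 -0.0633] f -0.16894853547910096 a 0.4355669782193734
```

Call:
drive_tool(
  deltas="87 1 1 0 0;87 2 2 0 0;87 2 2 0 0",
)

```text
time_s: 10.0
position: [0.3244, 0.3834, 0.1544]
tcp_rot: [[-0.711, -0.703, -0.001], [-0.703, 0.711, -0.001], [0.001, 0.0, -1.0]]
force: [-0.8, -1.6, -0.0]
opening: 1.001
grasp_force: 1.1
```

Call:
drive_tool(
  deltas="87 -4 -4 0 0;87 -9 -9 0 0;87 -14 -14 0 0;87 -14 -14 0 0;87 -24 -4 10 0;87 -34 6 25 0;87 -44 16 40 0;87 -56 28 60 0;87 -56 40 80 0;87 -56 60 80 0;87 -56 80 80 0;87 -56 80 80 0",
)

```text
time_s: 11.2
position: [0.2688, 0.4669, 0.2359]
tcp_rot: [[-0.709, -0.705, 0.003], [-0.705, 0.709, 0.004], [-0.005, 0.001, -1.0]]
force: [-0.5, -0.5, -0.0]
opening: 1.004
grasp_force: 0.0
```

```bash
python3 -c "
from h import *
look('s8',True)"
```

```text
t 11.25 tcp drive xy [0.0261 0.1182] [0.2683 0.4652 0.2353] F [ 0.0117 -0.4996  0.407 ]
circle (np.float32(303.5), np.float32(190.5)) 9.6 drive xy [ 0.0329 -0.0322] f 0.22625153484126567 a 0.21606144780399314
circle (np.float32(287.5), np.float32(217.5)) 11.4 drive xy [-0.0198 -0.0617] f -0.14559060289973436 a 0.4240606496229203
```

View pics/s8.png

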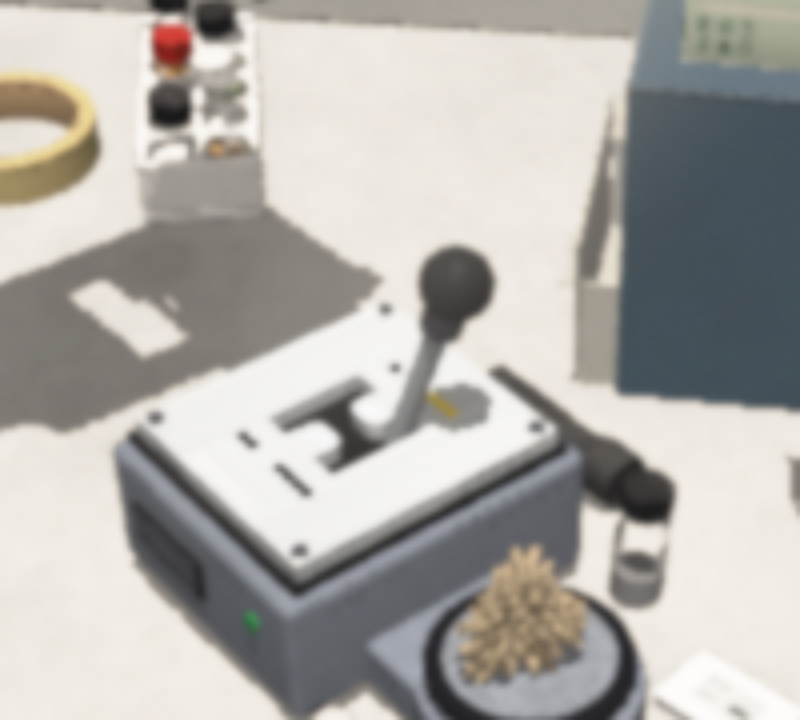

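The lever is home in the third slot, with the knob at crop (456,283). The hand is clear and the coral is where it was.

```bash
python3 -c "
from rig import bot
print(bot.hand_in())"
```

```text
the job is handed in; nothing more can be done
None
```

The job is handed in with the lever fully home in the third slot (last camera check: forward about 0.226 rad, across about 0.216 rad), the hand clear, and the coral and the things in view undisturbed; no verdict came back.

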